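# Top up the chocolate on the kitchen scale and log the weight

### The arm

A 6-joint arm with a two-finger parallel gripper is mounted at the origin on the work surface. World frame = base frame: x ahead of the robot, y to its left, z up, the work surface at z = 0. Lengths are in m, angles in rad, forces in N, time in s.
With the tool pointing down it reaches from about 0.325 to 0.9 m from the base axis. Payload 6.1 kg.
Tool frame: the origin (TCP) lies at the very end of the fingers, on their centre line; the grasp point (between the pads) lies 19 mm behind it; y points along the fingers, z is the direction in which the jaws open and shut, and the axes are right-handed (so a half turn about y gives the same grasp; the last joint's range is limited). The gripper opens to 87 mm and grips with 3 to 60 N. Pads are 19 mm wide; open, the fingers measure 117 mm over their backs; the gripper's body (75 mm by 190 mm) begins 51 mm behind the grasp point.
Start: joints at [-1.373, 0.22, 1.526, -0, 1.395, -0.126], TCP at [0.199, -0.593, 0.223] pointing down, gripper open.
Joint ranges: [-2.98, 2.98], [-0.91, 2.08], [0.09, 2.57], [-1.24, 4.39], [0.2, 2.65], [-2.68, 2.68]. Speed limits (rad/s): [2.57, 2.57, 3.01, 3.14, 3.14, 3.14].

### API

Orientations are given as a rotation vector (axis times angle).
In Python, from station import robot, cams gives the robot as it stands.
- The arm moves only by the shell command python3 -m inch 'ROWS' [FORCE]. ROWS is JSON, a list of rows, each an object of numbers: "grip": the opening in per cent of the stroke, from 0 (shut) to 100 (fully open); "x", "y", "z": the shift along the tool's x, y, z in mm; "rx", "ry", "rz": the turn, a rotation vector about the tool's x, y, z in rad. A call has 1 to 12 rows; each row is the pose to reach, as a shift and turn from the pose measured when the call began, along the tool's axes at that moment; what a row does not reach only later rows make up. A row lasts 1/10 s, in which the tool goes at most 50 mm and 8.59 degrees, less where a joint would pass 70% of its speed; a pose out of reach is approached as far as the arm can. A call with a gripper value outside its range is refused whole. The fingers move at their own pace and stop on an object; FORCE is the grip in N (left out, the last holds). Time passes only in rows, so rows that repeat a pose let the fingers close. It gives the time, the measured TCP pose, the force and the opening at its end, in the units of the state.
- robot.observe(): the state, without advancing time (a new reading comes with each control period).
- cams.camera(name): name is "scene" or "top"; returns the picture (420x560x3 uint8, red, green, blue); there is no depth.
- cams.camera_params(name): a dict with "fx", "fy", "cx", "cy" (pixels), "extrinsics" (4x4, takes a point from world to camera coordinates). Camera axes: x right, y up, looking along -z (the intrinsics and any distortion apply to the point x, -y, -z); pixel columns grow to the right and rows downward; lengths in m; the calibration is good to about 2 mm. A picture is of the moment at which its call begins. camera_params takes no time and is no camera call.
- robot.hand_in(): hands the job in, once; it reports no verdict.
Trained networks look in the newest picture that a camera, given by its name, has taken for a name from the list of things; names that differ only in an ending like _2 or _b are one class to them, and where a whole thing is asked for, a point or a joint stands for the part that bears it (a point fixed in the world has none). Each returns a list of dicts, best first, with "confidence" (0 to 1); they miss things now and then, are a little off and sometimes report something else, mostly with a low value. They report only what shows in the picture. A call takes as long as a camera call. They do not tell look-alikes from the thing itself.
- cams.search_frame(camera, thing): "point" ([x, y, z] in m, in world coordinates, good to about 4 mm: the middle of the surface that is visible of it).
- cams.outline_of(camera, thing): "mask" (420x560 bool, what is visible of it).
- cams.landmark_of(camera, thing): "point" ([x, y, z] in m, in world coordinates, good to about 4 mm: a listed point, or the origin of a listed thing).
The state is a dict: "clock": time; "q": joint angles; "joint_velocities": joint speeds; "joint_torque": joint torques, N m; "ee_pos": TCP position; "ee_rot": TCP orientation; "contact_force": force on the tool from outside, world axes, zero at the start; "torque": the same for the moment, N m; "opening": finger opening in m.
Only numpy, scipy, OpenCV 4.12 (cv2) and the standard library are available. Lean on these libraries where they do the work, as an engineer would, in place of code of your own. Each camera call takes 0.05 s, during which the arm holds its last target.

### The job

The slab on the scale pan is short of the batch weight: take small chocolate blocks from the white board and add them to the pan, reaching in under the wire shelf, until the red pointer rests in the green band. Leave the slab on the pan and the spare blocks on the board, and never drive the pointer to the end of the dial. Only then press the blue log button fully down and let go; leave the cup, jar and spatula alone.

Things in the scene. Friction and masses are not known exactly. Their poses are not given: they have to be found in the camera images.
- pan: aluminium scale pan, flat tray 140 (x) by 200 (y) mm over its 3 mm wide rim, which stands 12 mm above the floor; origin: centre of the floor's upper face; x points in under the shelf, away from its open side (roughly to the robot's right), y roughly away from the robot, z up. It rides on a spring and sinks straight down 1 mm per 30 g of load (floor 85 mm above the table when empty, full travel 10 mm)
- shelf_front (a point): middle of the front bar of the fixed wire shelf over the pan (bars 6 to 8 mm thick), 305 mm above the table. The shelf runs 106 mm to either side of this point and 200 mm back from it, over the whole pan; two posts hold it at the back; the front (pan's -x side, towards the board) is open, so the pan is reached from there with the tool leaning 35 to 40 degrees
- pointer (a joint): red pointer of the round white dial beyond the pan (+y); rad, grows clockwise with the load: 1.5 rad per 100 g (black ticks each 50 g), 0 empty, 4.5 at the dial's end (300 g, pan on its stop). The green band runs from 3.075 to 3.825 rad (205 to 255 g). It settles within about 1 s of a change of load. It starts at 1.5 to 2.9 from the slab alone.
- pointer_tip (a point): the tip of the red pointer, 47 mm from the centre of the dial (112 mm across; its face about 85 mm above the table, leaning 17 degrees away from the robot; its centre at x +30, y +165 mm in the pan's frame)
- slab: dark chocolate slab lying on the far (+y) half of the pan, 100 (x) by 55 (y) by 20 mm high, weight 100 to 190 g, differing from start to start; origin: centre of its underside
- block0: small dark chocolate block lying on the board, 45 (x) by 30 (y) by 22 mm high, 36 to 44 g (each a little different); origin: centre of its underside, x along its length. Five such blocks; one to three are needed
- block1: small dark chocolate block lying on the board, 45 (x) by 30 (y) by 22 mm high, 36 to 44 g (each a little different); origin: centre of its underside, x along its length. Five such blocks; one to three are needed
- block2: small dark chocolate block lying on the board, 45 (x) by 30 (y) by 22 mm high, 36 to 44 g (each a little different); origin: centre of its underside, x along its length. Five such blocks; one to three are needed
- block3: small dark chocolate block lying on the board, 45 (x) by 30 (y) by 22 mm high, 36 to 44 g (each a little different); origin: centre of its underside, x along its length. Five such blocks; one to three are needed
- block4: small dark chocolate block lying on the board, 45 (x) by 30 (y) by 22 mm high, 36 to 44 g (each a little different); origin: centre of its underside, x along its length. Five such blocks; one to three are needed
- board: fixed white cutting board, 220 (x) by 280 (y) by 15 mm thick; origin: centre of its underside (table level)
- log_button (a joint): travel of the blue log button, m: 0 up, 0.006 fully down; 5 N presses it fully down and it springs back
- log_button_top (a point): centre of the blue button's top face, 28 mm across, pressed straight down; it stands beside the dial, on the board's side, at x -70, y +165 mm in the pan's frame
- cup: bystander: open steel cup, 68 mm across, 70 mm high; origin: centre of its underside
- jar: bystander: amber jar with a yellow lid, 64 mm across, 90 mm high; origin: centre of its underside
- spatula: bystander: spatula lying on the table beyond the board; origin: under its middle, x along its length
Not all that is in view belongs to the job. Leave any purple look-alike of the block0 alone.

How it is judged:
On the way, in this order (a step that is already met when the one before it is completed fails the run):
1. the pointer has come to rest in the green band with the robot touching nothing (value of joint pointer between 3.05 and 3.86 rad and contact force between each of the fingers, the arm and anything else below 0.1 N and velocity of joint pointer between -0.1 and 0.1 rad/s), for 0.3 s.
2. the log button is pressed down with the pointer in the green band (value of joint pointer between 3.05 and 3.86 rad and value of joint log_button above 0.0045 m), for 0.02 s.
At the end, for the whole second after the job is handed in: The pointer rests in the green band (205 to 255 g; 3.05 to 3.86 rad is accepted), the slab lies on the pan, every block lies on the pan or on the board, all at rest; the log button has been pressed (at least 4.5 of its 6 mm) with the pointer in the band and is up again; the robot touches nothing (all of step 1 and value of joint log_button below 0.0015 m and x of slab in the frame of pan between -0.075 and 0.075 m and y of slab in the frame of pan between -0.105 and 0.105 m and z of slab in the frame of pan between -0.01 and 0.09 m and ((x of block0 in the frame of pan between -0.075 and 0.075 m and y of block0 in the frame of pan between -0.105 and 0.105 m and z of block0 in the frame of pan between -0.01 and 0.09 m) or (x of block0 in the frame of board between -0.115 and 0.115 m and y of block0 in the frame of board between -0.145 and 0.145 m and z of block0 in the frame of board between 0.005 and 0.05 m)) and ((x of block1 in the frame of pan between -0.075 and 0.075 m and y of block1 in the frame of pan between -0.105 and 0.105 m and z of block1 in the frame of pan between -0.01 and 0.09 m) or (x of block1 in the frame of board between -0.115 and 0.115 m and y of block1 in the frame of board between -0.145 and 0.145 m and z of block1 in the frame of board between 0.005 and 0.05 m)) and ((x of block2 in the frame of pan between -0.075 and 0.075 m and y of block2 in the frame of pan between -0.105 and 0.105 m and z of block2 in the frame of pan between -0.01 and 0.09 m) or (x of block2 in the frame of board between -0.115 and 0.115 m and y of block2 in the frame of board between -0.145 and 0.145 m and z of block2 in the frame of board between 0.005 and 0.05 m)) and ((x of block3 in the frame of pan between -0.075 and 0.075 m and y of block3 in the frame of pan between -0.105 and 0.105 m and z of block3 in the frame of pan between -0.01 and 0.09 m) or (x of block3 in the frame of board between -0.115 and 0.115 m and y of block3 in the frame of board between -0.145 and 0.145 m and z of block3 in the frame of board between 0.005 and 0.05 m)) and ((x of block4 in the frame of pan between -0.075 and 0.075 m and y of block4 in the frame of pan between -0.105 and 0.105 m and z of block4 in the frame of pan between -0.01 and 0.09 m) or (x of block4 in the frame of board between -0.115 and 0.115 m and y of block4 in the frame of board between -0.145 and 0.145 m and z of block4 in the frame of board between 0.005 and 0.05 m)) and linear speed of each of block0, block1, block2, block3, block4, slab below 0.02 m/s).
It fails at once if the log button is pressed while the pointer is outside the green band (value of joint log_button above 0.003 m and not (value of joint pointer between 3.05 and 3.86 rad)).
It fails at once if the pointer is driven to the end of the dial (pan on its stop) (value of joint pointer above 4.4 rad).
It fails at once if the cup, jar or spatula is displaced by more than 40 mm (distance of any of cup, jar, spatula from where it was at the start of the episode above 0.04 m).
It also fails if it takes over 70 s, if anything falls off the work surface, if the arm or the gripper's body presses on something with over 40 N, if the wrist force passes 120 N, or if a joint passes its speed limit or range.

## Working session

There is one attempt and no reset: what is moved stays moved. The work goes in short steps, Python scripts to look and compute and a shell command to move; the robot and the scene stay as the last step left them, time stands still between calls to the robot, and variables do not carry over. Pictures are saved under pics/ and viewed, and the job is handed in when it is done.

```bash
ls; mkdir -p pics; python3 - <<'E'
from station import robot,cams
import cv2
print(robot.observe())
for n in ("scene","top"):
    im=cams.camera(n); cv2.imwrite(f"pics/{n}0.png",im[:,:,::-1])
    p=cams.camera_params(n); print(n,p)
for t in ["pan","slab","block0","board","pointer_tip","log_button_top","shelf_front","cup","jar","spatula"]:
    for n in ("top","scene"):
        try: print(t,n,[(([round(float(v),4) for v in d["point"]]),round(d["confidence"],2)) for d in cams.landmark_of(n,t)][:8])
        except Exception as e: print(t,n,e)
E
```

```text
pics
{'clock': 0.0, 'q': array([-1.37311462e+00,  2.21227633e-01,  1.52762628e+00,  2.90050889e-05,
        1.39469296e+00, -1.26102475e-01]), 'joint_velocities': array([ 0.00065524, -0.00144546,  0.00202876, -0.00143152, -0.00112941,
        0.00072733]), 'joint_torque': array([-7.91329858e-04, -4.94611716e+01, -3.87377715e+01,  6.96806470e-02,
        5.72670449e-02, -1.54096992e-04]), 'ee_pos': array([ 0.1987282 , -0.59190442,  0.2214283 ]), 'ee_rot': array([-0.33424598,  2.04834908, -2.04429761]), 'contact_force': array([ 0.09857489, -0.43034752, -0.08008935]), 'torque': array([-0.01163351, -0.04007185, -0.01892105]), 'opening': 0.08657743282865935}
scene {'fx': 407.91811344630673, 'fy': 407.91811344630673, 'cx': 277.62167695962006, 'cy': 210.4540210836138, 'extrinsics': array([[ 0.4939939 ,  0.86930963,  0.01645573, -0.28106551],
       [-0.72817851,  0.40330454,  0.5541674 ,  0.35032447],
       [ 0.47510639, -0.28573802,  0.83224258, -1.69197026],
       [ 0.        ,  0.        ,  0.        ,  1.        ]])}
top {'fx': 399.56927961310475, 'fy': 399.56927961310475, 'cx': 285.7
[... 1066 characters left out ...]
scene [([0.6117, -0.2266, 0.0998], 0.58)]
log_button_top top [([0.6727, -0.1378, 0.0658], 0.38)]
log_button_top scene [([0.6756, -0.136, 0.07], 0.63)]
shelf_front top [([0.4991, -0.0954, 0.3064], 0.6)]
shelf_front scene [([0.4954, -0.0982, 0.3008], 0.85)]
cup top [([0.4992, -0.4369, 0.0016], 0.93), ([0.6082, -0.2226, 0.099], 0.63)]
cup scene [([0.4996, -0.4345, 0.0041], 0.88), ([0.4957, -0.098, 0.3035], 0.69)]
jar top [([0.7419, 0.1017, -0.0032], 0.96)]
jar scene [([0.7423, 0.1012, 0.0015], 0.74), ([0.6737, -0.1352, 0.0681], 0.74), ([0.7188, 0.3354, 0.0029], 0.6), ([0.496, -0.1609, 0.0799], 0.18)]
spatula top [([0.7231, 0.3284, -0.002], 0.86)]
spatula scene [([0.7169, 0.334, -0.0028], 0.77)]
```

View pics/scene0.png

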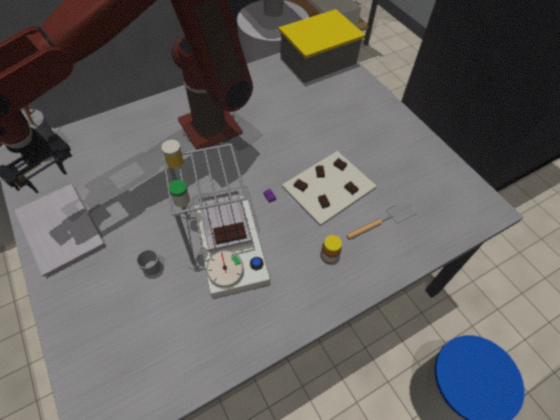

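View pics/top0.png

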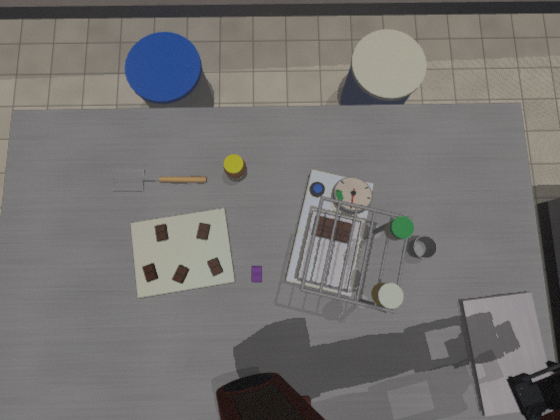

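```bash
cat > h.py <<'E'
from station import robot,cams
import numpy as np,cv2
from scipy.spatial.transform import Rotation as R
def proj(n,P):
    p=cams.camera_params(n);P=np.atleast_2d(P);c=P@p["extrinsics"][:3,:3].T+p["extrinsics"][:3,3]
    return np.c_[p["cx"]+p["fx"]*c[:,0]/-c[:,2],p["cy"]-p["fy"]*c[:,1]/-c[:,2]]
def back(n,uv,z):
    p=cams.camera_params(n);uv=np.atleast_2d(uv).astype(float);E=p["extrinsics"]
    d=np.c_[(uv[:,0]-p["cx"])/p["fx"],-(uv[:,1]-p["cy"])/p["fy"],-np.ones(len(uv))]@E[:3,:3]
    o=-E[:3,:3].T@E[:3,3]
    return o+d*((z-o[2])/d[:,2])[:,None]
def crop(n,im,x0,y0,x1,y1,k,name):
    cv2.imwrite(name,cv2.resize(im[y0:y1,x0:x1,::-1],None,fx=k,fy=k,interpolation=cv2.INTER_CUBIC))
E
python3 - <<'E'
from h import *
im=cams.camera("top")
crop("top",im,120,200,275,300,5,"pics/c1.png"); crop("top",im,280,160,440,320,3.7,"pics/c2.png")
for d in cams.outline_of("top","block0"):
    m=d["mask"].astype(np.uint8); ys,xs=np.nonzero(m)
    if len(xs)<10: continue
    w=back("top",np.c_[xs,ys],0.037)[:,:2]   # top-face plane
    (c,s,a)=cv2.minAreaRect((w*1000).astype(np.float32))
    cv=np.cov(w.T); e,v=np.linalg.eigh(cv); 
    print(round(d["confidence"],2),"px",xs.mean().round(1),ys.mean().round(1),len(xs),"c",np.round(c,0),np.round(s,0),round(a,0),"pca",np.degrees(np.arctan2(v[1,1],v[0,1])).round(1),im[ys,xs].mean(0).round(0))
im2=cams.camera("scene")
crop("scene",im2,270,140,390,230,6,"pics/c3.png");crop("scene",im2,150,130,290,300,3.5,"pics/c4.png")
for d in cams.outline_of("scene","block0"):
    m=d["mask"].astype(np.uint8); ys,xs=np.nonzero(m)
    if len(xs)<10: continue
    w=back("scene",np.c_[xs,ys],0.030)[:,:2]
    e,v=np.linalg.eigh(np.cov(w.T)); c=w.mean(0)*1000
    print("S",round(d["confidence"],2),"px",xs.mean().round(1),ys.mean().round(1),len(xs),"c",np.round(c,0),"pca",np.degrees(np.arctan2(v[1,1],v[0,1])).round(1))
o=robot.observe();print(R.from_rotvec(o["ee_rot"]).as_matrix().round(3))
E
```

```text
0.75 px 160.9 232.7 192 c [558. 312.] [47. 33.] 10.0 pca -172.4 [72. 60. 53.]
0.72 px 203.4 231.3 175 c [559. 191.] [33. 46.] 82.0 pca 172.3 [78. 66. 59.]
0.62 px 179.7 274.6 182 c [439. 255.] [33. 44.] 64.0 pca 156.1 [73. 57. 50.]
0.48 px 150.0 272.4 163 c [447. 338.] [41. 33.] 17.0 pca -159.3 [62. 44. 37.]
0.46 px 214.1 266.3 146 c [459. 159.] [42. 29.] 27.0 pca -159.0 [77. 61. 53.]
0.43 px 256.1 273.7 172 c [436.  42.] [28. 44.] 89.0 pca 180.0 [100.  66. 118.]
S 0.63 px 350.9 187.8 114 c [562. 311.] pca 170.7
S 0.62 px 319.8 171.5 94 c [444. 253.] pca 152.4
S 0.59 px 300.4 184.9 107 c [462. 156.] pca -162.7
S 0.57 px 339.7 164.1 102 c [449. 339.] pca -170.1
S 0.49 px 269.6 195.5 99 c [449.  34.] pca 178.6
[[-0.948  0.     0.318]
 [-0.318 -0.    -0.948]
 [-0.    -1.     0.   ]]
```

View pics/c1.png

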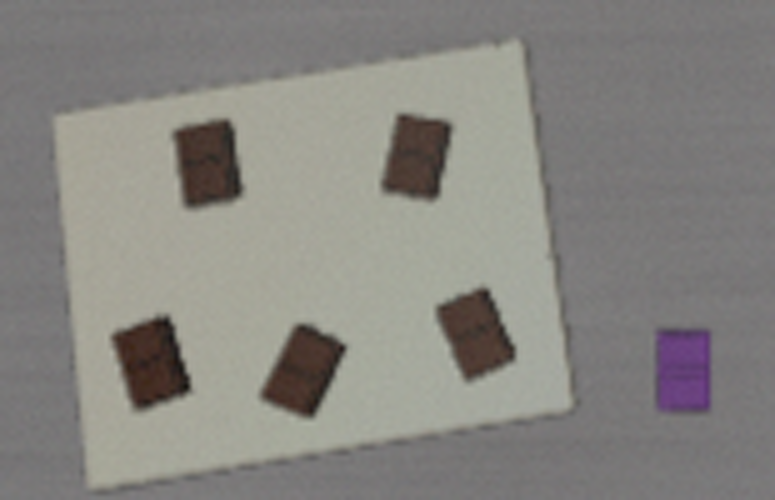

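View pics/c2.png

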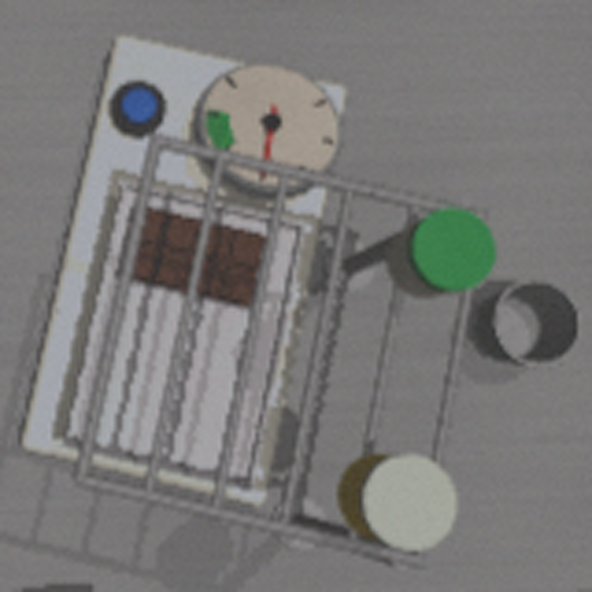

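View pics/c4.png

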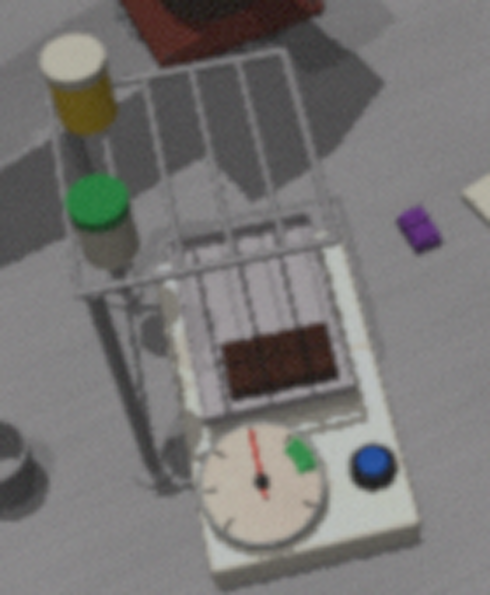

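```bash
python3 - <<'E'
from h import *
f=lambda L,z:back("top",np.array(L)/3.7+[280,160],z).round(4)
print("pan rim",f([(60,440),(118,175),(310,228)],0.092))
print("shelf front bar",f([(157,140),(85,478)],0.305))
print("button",f([(140,103)],0.07))
g=lambda L,z:back("scene",np.array(L)/3.5+[150,130],z).round(4)
print("pan rim S",g([(313,215),(358,388),(205,418),(178,243)],0.092))
print("shelf bar S",g([(285,52),(342,240)],0.305), "button",g([(373,460)],0.07))
print("slab corners top",g([(222,342),(326,325),(337,378),(235,397)],0.10))
E
```

```text
pan rim [[ 0.4201 -0.0687  0.092 ]
 [ 0.6132 -0.1171  0.092 ]
 [ 0.5706 -0.2585  0.092 ]]
shelf front bar [[ 0.5986 -0.124   0.305 ]
 [ 0.4005 -0.0748  0.305 ]]
button [[ 0.6727 -0.1377  0.07  ]]
pan rim S [[ 0.4234 -0.0692  0.092 ]
 [ 0.6162 -0.1206  0.092 ]
 [ 0.5772 -0.2535  0.092 ]
 [ 0.3906 -0.1977  0.092 ]]
shelf bar S [[ 0.403  -0.0712  0.305 ]
 [ 0.6025 -0.1191  0.305 ]] button [[ 0.6764 -0.1379  0.07  ]]
slab corners top [[ 0.5174 -0.2085  0.1   ]
 [ 0.5471 -0.1174  0.1   ]
 [ 0.602  -0.1342  0.1   ]
 [ 0.5752 -0.2224  0.1   ]]
```

```bash
cat >> h.py <<'E'
def target(hyaw,tilt):
    """fingers f = -z cos + h sin ; jaw z = h rotated +90 ; x=y×z"""
    a=np.radians(hyaw);t=np.radians(tilt);h=np.array([np.cos(a),np.sin(a),0])
    f=np.sin(t)*h-np.cos(t)*np.array([0,0,1]);z=np.array([-np.sin(a),np.cos(a),0]);x=np.cross(f,z)
    return np.c_[x,f,z],h
def go(pos,hyaw,tilt,o=None):
    o=o or robot.observe();M=R.from_rotvec(o["ee_rot"]).as_matrix();T,h=target(hyaw,tilt)
    d=M.T@(np.array(pos)-o["ee_pos"])*1000;r=R.from_matrix(M.T@T).as_rotvec()
    print("pos",np.round(pos,4),"xyz",d.round(1),"r",r.round(3),"deg",np.degrees(np.linalg.norm(r)).round(1),"mm",np.linalg.norm(d).round(0))
    return d,r
def st():
    o=robot.observe();print("t",o["clock"],"tcp",o["ee_pos"].round(4),"q",o["q"].round(3),"F",o["contact_force"].round(2),"open",round(o["opening"],4));
    M=R.from_rotvec(o["ee_rot"]).as_matrix();print("f",M[:,1].round(3),"z",M[:,2].round(3));return o
PANC=np.array([.5005,-.1605]);PX=np.array([-.242,-.970]);PY=np.array([.970,-.242])
def pan(x,y): return PANC+PX*x+PY*y
E
python3 - <<'E'
from h import *
go([.199,-.592,.5],-161.5,0)
go([.5,-.3,.52],-130,0)
go([.52,.2,.3],-8.5,35)
E
python3 -m inch '[{"y":-50},{"y":-100},{"y":-150},{"y":-200},{"y":-250},{"y":-280},{"y":-280}]' 20
python3 -c "
from h import *
st();go([.52,-.25,.5],-90,0);go([.50,.15,.5],-8.5,0)"
```

```text
pos [ 0.199 -0.592  0.5  ] xyz [  -0.3 -277.5   -0.4] r [-0.     0.001 -0.   ] deg 0.1 mm 277.0
pos [ 0.5  -0.3   0.52] xyz [-378.6 -297.4 -181.5] r [-0.    -0.549 -0.   ] deg 31.4 mm 515.0
pos [0.52 0.2  0.3 ] xyz [-556.6  -77.4 -649.2] r [ 0.807 -2.56  -0.194] deg 154.2 mm 859.0
t 1.3 tcp [ 0.1988 -0.5925  0.2225] q [-1.373  0.22   1.526  0.     1.395 -0.126] F [ 0.74 -0.59  0.37] open 0.0868
f [ 0. -0. -1.] z [ 0.318 -0.948  0.   ]
pos [ 0.52 -0.25  0.5 ] xyz [-413.4 -277.4 -222.5] r [-0.    -1.247 -0.   ] deg 71.4 mm 545.0
pos [0.5  0.15 0.5 ] xyz [-521.8 -277.4 -608.1] r [-0.    -2.669  0.   ] deg 152.9 mm 848.0invalid input at $[0]: expected keys grip, x, y, z, rx, ry, rz
```

```bash
python3 -m inch '[{"grip":100,"x":0,"y":-50,"z":0,"rx":0,"ry":0,"rz":0},{"grip":100,"x":0,"y":-150,"z":0,"rx":0,"ry":0,"rz":0},{"grip":100,"x":0,"y":-280,"z":0,"rx":0,"ry":0,"rz":0},{"grip":100,"x":0,"y":-280,"z":0,"rx":0,"ry":0,"rz":0},{"grip":100,"x":0,"y":-280,"z":0,"rx":0,"ry":0,"rz":0},{"grip":100,"x":0,"y":-280,"z":0,"rx":0,"ry":0,"rz":0},{"grip":100,"x":-413,"y":-280,"z":-222,"rx":0,"ry":-1.25,"rz":0},{"grip":100,"x":-413,"y":-280,"z":-222,"rx":0,"ry":-1.25,"rz":0},{"grip":100,"x":-413,"y":-280,"z":-222,"rx":0,"ry":-1.25,"rz":0},{"grip":100,"x":-413,"y":-280,"z":-222,"rx":0,"ry":-1.25,"rz":0},{"grip":100,"x":-413,"y":-280,"z":-222,"rx":0,"ry":-1.25,"rz":0},{"grip":100,"x":-413,"y":-280,"z":-222,"rx":0,"ry":-1.25,"rz":0}]' 20
python3 -c "
from h import *
st();go([.52,.1,.42],-8.5,35)"
```

```text
clock: 2.5
ee_pos: [0.4052, -0.3721, 0.5028]
ee_rot: [-1.028, 1.455, -1.456]
contact_force: [0.3, -1.2, -0.7]
opening: 0.0869
t 2.5 tcp [ 0.4052 -0.3721  0.5028] q [-0.886  0.019  1.231  0.     1.891 -0.545] F [ 0.35 -1.15 -0.7 ] open 0.0869
f [ 0.    -0.001 -1.   ] z [ 0.942 -0.335  0.001]
pos [0.52 0.1  0.42] xyz [-483.3   82.6  -49.8] r [ 0.537 -1.702 -0.441] deg 105.3 mm 493.0
```

```bash
python3 -m inch '[{"grip":100,"x":-483,"y":0,"z":-50,"rx":0.54,"ry":-1.7,"rz":-0.44},{"grip":100,"x":-483,"y":0,"z":-50,"rx":0.54,"ry":-1.7,"rz":-0.44},{"grip":100,"x":-483,"y":0,"z":-50,"rx":0.54,"ry":-1.7,"rz":-0.44},{"grip":100,"x":-483,"y":0,"z":-50,"rx":0.54,"ry":-1.7,"rz":-0.44},{"grip":100,"x":-483,"y":0,"z":-50,"rx":0.54,"ry":-1.7,"rz":-0.44},{"grip":100,"x":-483,"y":0,"z":-50,"rx":0.54,"ry":-1.7,"rz":-0.44},{"grip":100,"x":-483,"y":0,"z":-50,"rx":0.54,"ry":-1.7,"rz":-0.44},{"grip":100,"x":-483,"y":0,"z":-50,"rx":0.54,"ry":-1.7,"rz":-0.44},{"grip":100,"x":-483,"y":0,"z":-50,"rx":0.54,"ry":-1.7,"rz":-0.44},{"grip":100,"x":-483,"y":0,"z":-50,"rx":0.54,"ry":-1.7,"rz":-0.44},{"grip":100,"x":-483,"y":0,"z":-50,"rx":0.54,"ry":-1.7,"rz":-0.44},{"grip":100,"x":-483,"y":0,"z":-50,"rx":0.54,"ry":-1.7,"rz":-0.44}]' 20
python3 -c "
from h import *
st();go([.55,.194,.12],-8.5,35);go([.564,.192,.0225],-8.5,35)"
```

```text
clock: 3.7
ee_pos: [0.5194, 0.1022, 0.5023]
ee_rot: [-1.555, -0.335, -0.614]
contact_force: [-0.3, -0.4, 0.2]
opening: 0.0867
t 3.7 tcp [0.5194 0.1022 0.5023] q [ 0.162 -0.492  1.765 -0.188  1.294 -1.228] F [-0.26 -0.4   0.2 ] open 0.0867
f [ 0.56  -0.09  -0.824] z [0.178 0.984 0.013]
pos [0.55  0.194 0.12 ] xyz [-206.2  323.7   90.8] r [ 0.007 -0.033 -0.008] deg 2.0 mm 394.0
pos [0.564  0.192  0.0225] xyz [-249.8  412.    90. ] r [ 0.007 -0.033 -0.008] deg 2.0 mm 490.0
```

```bash
python3 -m inch '[{"grip":70,"x":-206,"y":324,"z":91,"rx":0.01,"ry":-0.03,"rz":-0.01},{"grip":70,"x":-206,"y":324,"z":91,"rx":0.01,"ry":-0.03,"rz":-0.01},{"grip":70,"x":-206,"y":324,"z":91,"rx":0.01,"ry":-0.03,"rz":-0.01},{"grip":70,"x":-206,"y":324,"z":91,"rx":0.01,"ry":-0.03,"rz":-0.01},{"grip":70,"x":-206,"y":324,"z":91,"rx":0.01,"ry":-0.03,"rz":-0.01},{"grip":70,"x":-206,"y":324,"z":91,"rx":0.01,"ry":-0.03,"rz":-0.01},{"grip":70,"x":-206,"y":324,"z":91,"rx":0.01,"ry":-0.03,"rz":-0.01},{"grip":70,"x":-206,"y":324,"z":91,"rx":0.01,"ry":-0.03,"rz":-0.01},{"grip":70,"x":-206,"y":324,"z":91,"rx":0.01,"ry":-0.03,"rz":-0.01},{"grip":70,"x":-206,"y":324,"z":91,"rx":0.01,"ry":-0.03,"rz":-0.01}]' 20
python3 - <<'E'
from h import *
st();go([.564,.192,.0225],-8.5,35)
im=cams.camera("scene");crop("scene",im,260,110,400,230,5,"pics/a1.png")
im=cams.camera("top");crop("top",im,120,180,280,300,5,"pics/a2.png")
for d in cams.outline_of("top","block0"):
    ys,xs=np.nonzero(d["mask"])
    if 195<xs.mean()<212: print(xs.mean(),ys.mean(),len(xs))
E
```

```text
clock: 4.7
ee_pos: [0.5499, 0.194, 0.1192]
ee_rot: [-1.557, -0.367, -0.594]
contact_force: [0.5, -0.1, 0.9]
opening: 0.061
t 4.7 tcp [0.5499 0.194  0.1192] q [ 0.371 -0.085  2.184 -0.555  0.566 -0.65 ] F [ 0.52 -0.09  0.89] open 0.061
f [ 0.568 -0.083 -0.819] z [0.147 0.989 0.003]
pos [0.564  0.192  0.0225] xyz [-43.8  87.4  -0.2] r [-0.002 -0.001  0.   ] deg 0.1 mm 98.0
```

View pics/a1.png

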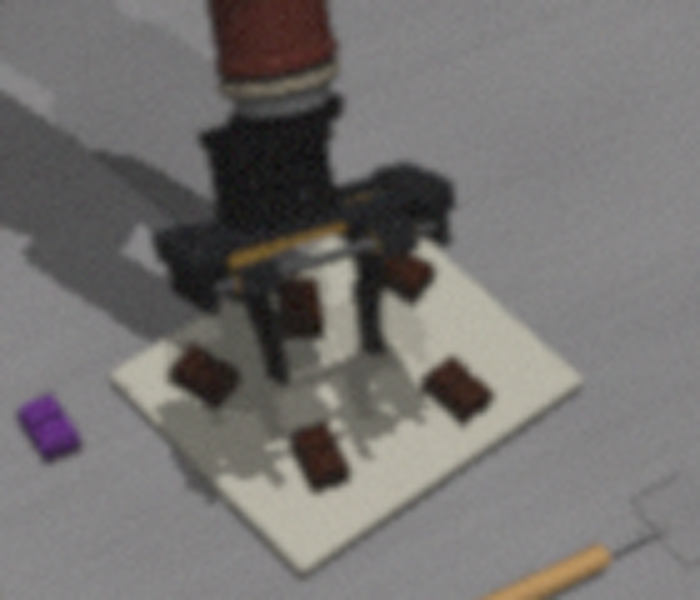

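View pics/a2.png

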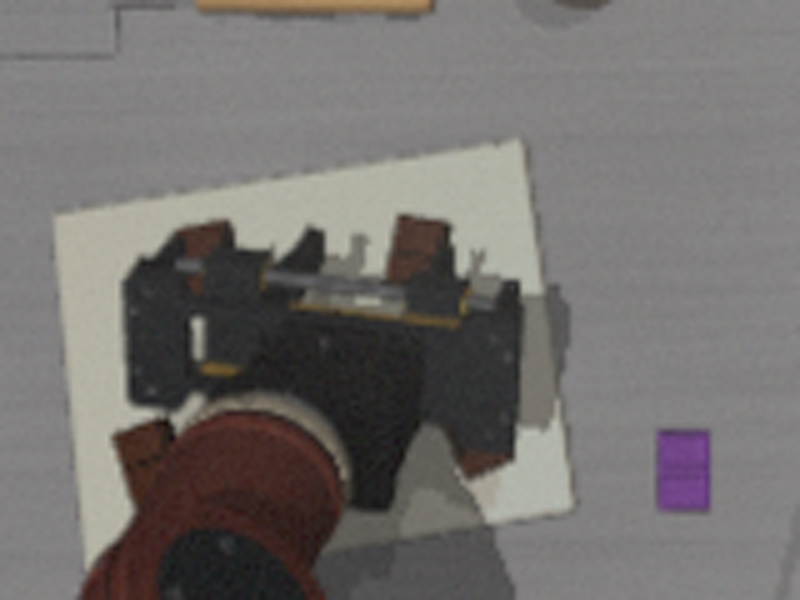

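```bash
python3 -m inch '[{"grip":70,"x":-22,"y":44,"z":0,"rx":0,"ry":0,"rz":0},{"grip":70,"x":-34,"y":68,"z":0,"rx":0,"ry":0,"rz":0},{"grip":70,"x":-40,"y":80,"z":0,"rx":0,"ry":0,"rz":0},{"grip":70,"x":-44,"y":87.5,"z":0,"rx":0,"ry":0,"rz":0},{"grip":70,"x":-44,"y":87.5,"z":0,"rx":0,"ry":0,"rz":0},{"grip":15,"x":-44,"y":87.5,"z":0,"rx":0,"ry":0,"rz":0},{"grip":15,"x":-44,"y":87.5,"z":0,"rx":0,"ry":0,"rz":0},{"grip":15,"x":-44,"y":87.5,"z":0,"rx":0,"ry":0,"rz":0},{"grip":15,"x":-44,"y":87.5,"z":0,"rx":0,"ry":0,"rz":0}]' 20
python3 - <<'E'
from h import *
st()
im=cams.camera("scene");crop("scene",im,260,110,400,230,5,"pics/a3.png")
E
```

```text
clock: 5.75
ee_pos: [0.568, 0.1933, 0.0284]
ee_rot: [-1.551, -0.372, -0.603]
contact_force: [-0.3, -0.3, -0.1]
opening: 0.0366
t 5.75 tcp [0.568  0.1933 0.0284] q [ 0.354  0.143  2.176 -0.838  0.378 -0.345] F [-0.3  -0.26 -0.11] open 0.0366
f [ 0.576 -0.08  -0.814] z [0.148 0.989 0.008]
```

View pics/a3.png

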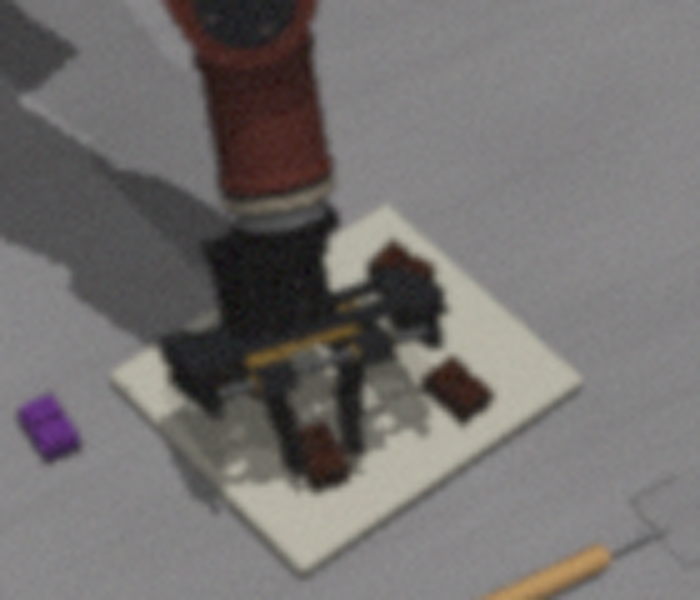

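```bash
python3 -c "
from h import *
go([.563,.192,.0225],-8.5,35);go([.563,.192,.0225],-8.5,32)"
```

```text
pos [0.563  0.192  0.0225] xyz [-7.   1.9 -2.1] r [-0.006 -0.005  0.009] deg 0.7 mm 8.0
pos [0.563  0.192  0.0225] xyz [-7.   1.9 -2.1] r [-0.006 -0.005  0.061] deg 3.6 mm 8.0
```

```bash
python3 -m inch '[{"grip":50,"x":-7,"y":2,"z":-2,"rx":-0.01,"ry":0,"rz":0.01},{"grip":50,"x":-7,"y":2,"z":-2,"rx":-0.01,"ry":0,"rz":0.01},{"grip":50,"x":-7,"y":2,"z":-2,"rx":-0.01,"ry":0,"rz":0.01},{"grip":50,"x":-7,"y":2,"z":-2,"rx":-0.01,"ry":0,"rz":0.01}]' 20
python3 -c "
from h import *
st();go([.563,.192,.0225],-8.5,35)"
```

```text
clock: 6.2
ee_pos: [0.563, 0.1921, 0.0223]
ee_rot: [-1.562, -0.362, -0.597]
contact_force: [-0.4, 0.1, -0.9]
opening: 0.0429
t 6.2 tcp [0.563  0.1921 0.0223] q [ 0.359  0.152  2.177 -0.841  0.388 -0.336] F [-0.42  0.1  -0.88] open 0.0429
f [ 0.566 -0.089 -0.82 ] z [ 0.154  0.988 -0.001]
pos [0.563  0.192  0.0225] xyz [ 0.1 -0.2 -0.1] r [ 0.004 -0.005 -0.001] deg 0.4 mm 0.0
```

In place; close and lift a little.

```bash
python3 -m inch '[{"grip":10,"x":0,"y":0,"z":0,"rx":0,"ry":0,"rz":0},{"grip":10,"x":0,"y":0,"z":0,"rx":0,"ry":0,"rz":0},{"grip":10,"x":0,"y":0,"z":0,"rx":0,"ry":0,"rz":0},{"grip":10,"x":0,"y":0,"z":0,"rx":0,"ry":0,"rz":0},{"grip":10,"x":15,"y":-25,"z":0,"rx":0,"ry":0,"rz":0},{"grip":10,"x":40,"y":-60,"z":0,"rx":0,"ry":0,"rz":0},{"grip":10,"x":57,"y":-82,"z":0,"rx":0,"ry":0,"rz":0},{"grip":10,"x":57,"y":-82,"z":0,"rx":0,"ry":0,"rz":0}]' 20
python3 - <<'E'
from h import *
st()
im=cams.camera("scene");crop("scene",im,260,110,400,230,5,"pics/a4.png")
go([.42,.08,.3],-60,35); go(np.r_[pan(-140,0)[:2] if 0 else pan(-.15,-.03),.2],-104,37)
E
```

```text
clock: 7.0
ee_pos: [0.5663, 0.1936, 0.1284]
ee_rot: [-1.556, -0.368, -0.605]
contact_force: [1.1, 0.3, -0.3]
opening: 0.0296
t 7.0 tcp [0.5663 0.1936 0.1284] q [ 0.359 -0.066  2.149 -0.547  0.572 -0.664] F [ 1.13  0.34 -0.33] open 0.0296
f [ 0.573 -0.085 -0.815] z [0.153 0.988 0.004]
pos [0.42 0.08 0.3 ] xyz [  -1.7 -215.3 -133.4] r [-0.515  0.729  0.002] deg 51.1 mm 253.0
pos [ 0.5077 -0.0077  0.2   ] xyz [  22.6  -76.  -206.8] r [-0.98   1.341 -0.026] deg 95.2 mm 221.0
```

View pics/a4.png

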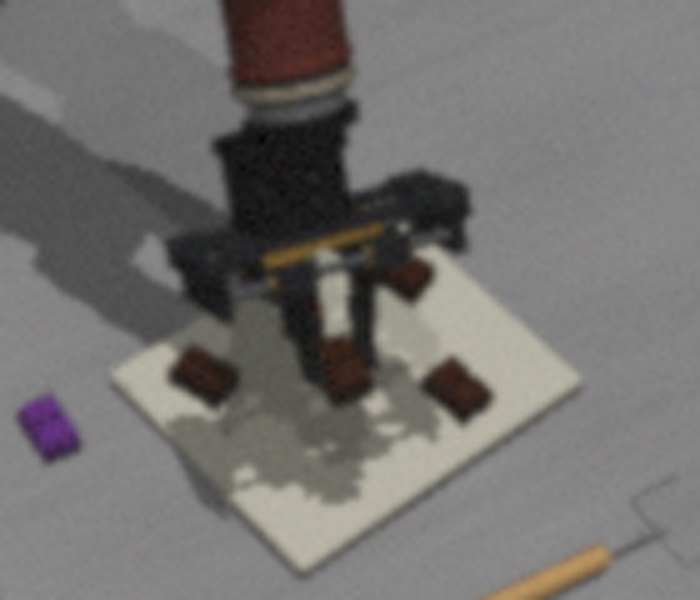

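```bash
python3 -c "
from h import *
go(np.r_[pan(-.22,-.05),.25],-104,35)"
```

```text
pos [0.5052 0.065  0.25  ] xyz [  40.2 -124.6 -135.2] r [-9.560e-01  1.357e+00  1.000e-03] deg 95.1 mm 188.0
```

```bash
python3 -m inch '[{"grip":10,"x":40,"y":-125,"z":-135,"rx":-0.956,"ry":1.357,"rz":0},{"grip":10,"x":40,"y":-125,"z":-135,"rx":-0.956,"ry":1.357,"rz":0},{"grip":10,"x":40,"y":-125,"z":-135,"rx":-0.956,"ry":1.357,"rz":0},{"grip":10,"x":40,"y":-125,"z":-135,"rx":-0.956,"ry":1.357,"rz":0},{"grip":10,"x":40,"y":-125,"z":-135,"rx":-0.956,"ry":1.357,"rz":0},{"grip":10,"x":40,"y":-125,"z":-135,"rx":-0.956,"ry":1.357,"rz":0},{"grip":10,"x":40,"y":-125,"z":-135,"rx":-0.956,"ry":1.357,"rz":0},{"grip":10,"x":40,"y":-125,"z":-135,"rx":-0.956,"ry":1.357,"rz":0},{"grip":10,"x":40,"y":-125,"z":-135,"rx":-0.956,"ry":1.357,"rz":0},{"grip":10,"x":40,"y":-125,"z":-135,"rx":-0.956,"ry":1.357,"rz":0},{"grip":10,"x":40,"y":-125,"z":-135,"rx":-0.956,"ry":1.357,"rz":0},{"grip":10,"x":40,"y":-125,"z":-135,"rx":-0.956,"ry":1.357,"rz":0}]' 20
python3 - <<'E'
from h import *
st()
go(np.r_[pan(-.22,-.05),.25],-104,35)
im=cams.camera("scene");crop("scene",im,130,80,370,290,2.8,"pics/a5.png")
im=cams.camera("top");crop("top",im,200,160,430,340,3.2,"pics/a6.png")
E
```

```text
clock: 8.25
ee_pos: [0.5053, 0.0644, 0.2477]
ee_rot: [-1.592, 1.094, -1.808]
contact_force: [0.8, 0.2, -1.0]
opening: 0.0294
t 8.25 tcp [0.5053 0.0644 0.2477] q [ 0.303  0.214  1.606 -0.515  1.664  0.592] F [ 0.76  0.22 -1.02] open 0.0294
f [-0.143 -0.558 -0.817] z [ 0.969 -0.245 -0.002]
pos [0.5052 0.065  0.25  ] xyz [ 0.9 -2.2 -0.2] r [ 0.004 -0.001  0.003] deg 0.3 mm 2.0
```

View pics/a5.png

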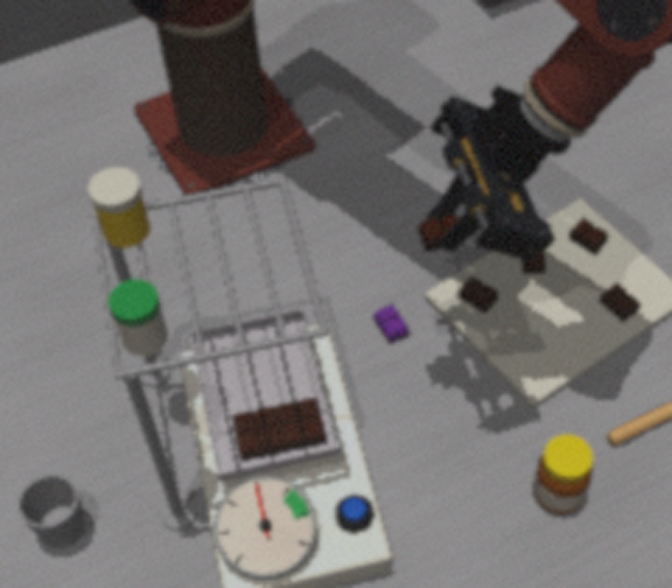

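View pics/a6.png

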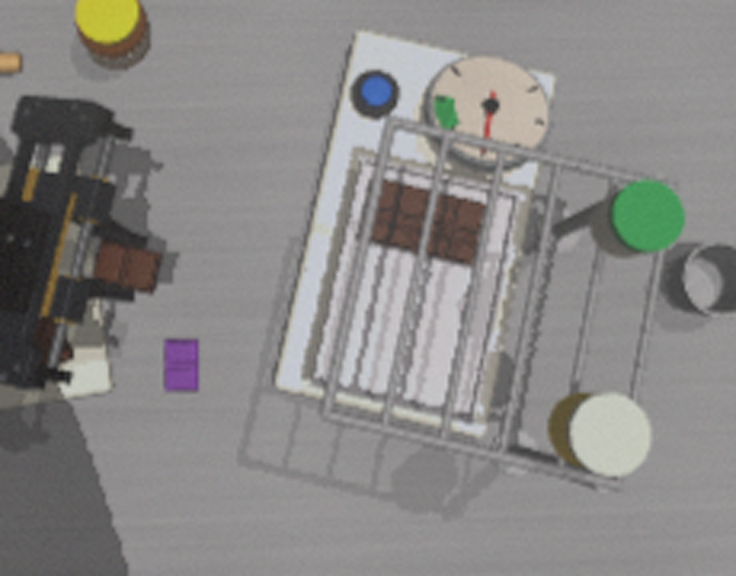

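```bash
python3 - <<'E'
from h import *
c=back("top",np.array([[127,268]])/3.2+[200,160],.262)[0]
o=robot.observe();d=c[:2]-o["ee_pos"][:2];print("block rel tcp in pan axes",d@PX,d@PY)
def slant(x,y,z): go(np.r_[pan(x,y),z],-104,35)
slant(-.15,-.058,.125);slant(-.06,-.058,.12);slant(.0,-.058,.115);slant(.0,-.058,.092)
E
```

```text
block rel tcp in pan axes 0.0001721165706499875 -0.0009323663649027981
pos [ 0.4805 -0.001   0.125 ] xyz [-14.2 140.9  -7.3] r [0.    0.003 0.003] deg 0.2 mm 142.0
pos [ 0.4588 -0.0883  0.12  ] xyz [ 56.5 196.7  -7.5] r [0.    0.003 0.003] deg 0.2 mm 205.0
pos [ 0.4442 -0.1465  0.115 ] xyz [102.7 235.4  -7.7] r [0.    0.003 0.003] deg 0.2 mm 257.0
pos [ 0.4442 -0.1465  0.092 ] xyz [ 89.4 254.2  -7.6] r [0.    0.003 0.003] deg 0.2 mm 270.0
```

```bash
python3 -m inch '[{"grip":10,"x":-5,"y":47,"z":-3,"rx":0,"ry":0,"rz":0},{"grip":10,"x":-10,"y":94,"z":-5,"rx":0,"ry":0,"rz":0},{"grip":10,"x":-14,"y":141,"z":-7,"rx":0,"ry":0,"rz":0},{"grip":10,"x":-14,"y":141,"z":-7,"rx":0,"ry":0,"rz":0},{"grip":10,"x":21,"y":169,"z":-7,"rx":0,"ry":0,"rz":0},{"grip":10,"x":56,"y":197,"z":-7,"rx":0,"ry":0,"rz":0},{"grip":10,"x":80,"y":216,"z":-7,"rx":0,"ry":0,"rz":0},{"grip":10,"x":103,"y":235,"z":-8,"rx":0,"ry":0,"rz":0},{"grip":10,"x":103,"y":235,"z":-8,"rx":0,"ry":0,"rz":0}]' 20
python3 - <<'E'
from h import *
st()
go(np.r_[pan(0,-.058),.092],-104,35)
im=cams.camera("scene");crop("scene",im,130,110,290,280,3.4,"pics/a7.png")
im=cams.camera("top");crop("top",im,240,160,420,320,4,"pics/a8.png")
E
```

```text
clock: 9.25
ee_pos: [0.4431, -0.1482, 0.1166]
ee_rot: [-1.593, 1.089, -1.805]
contact_force: [0.3, 0.3, -0.6]
opening: 0.0304
t 9.25 tcp [ 0.4431 -0.1482  0.1166] q [-0.072  0.102  2.003 -0.646  1.234  0.452] F [ 0.32  0.26 -0.65] open 0.0304
f [-0.139 -0.559 -0.817] z [ 0.971 -0.24  -0.001]
pos [ 0.4442 -0.1465  0.092 ] xyz [-15.8  19.    0.7] r [0.    0.002 0.004] deg 0.2 mm 25.0
```

View pics/a7.png

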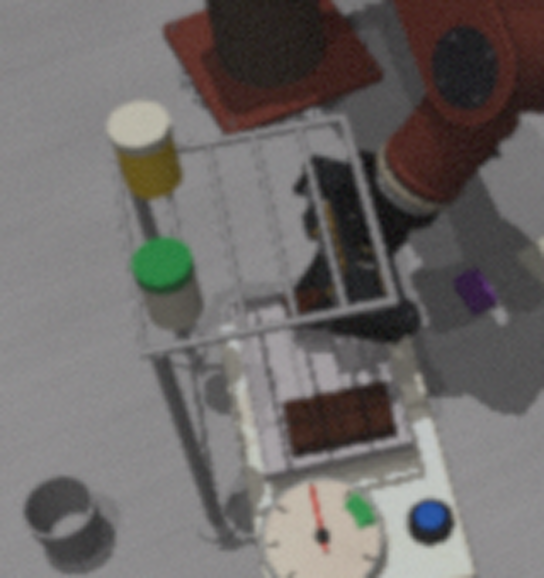

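View pics/a8.png

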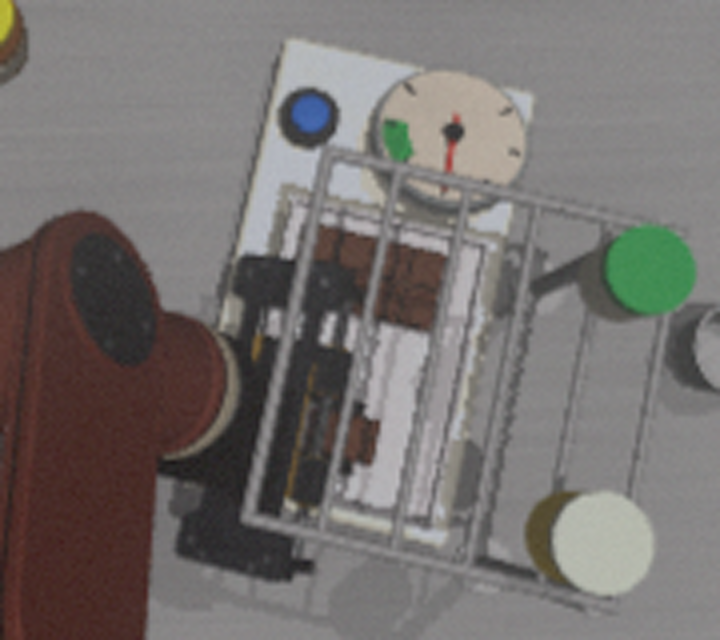

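```bash
python3 -m inch '[{"grip":10,"x":-7,"y":9,"z":0,"rx":0,"ry":0,"rz":0},{"grip":10,"x":-14,"y":17,"z":1,"rx":0,"ry":0,"rz":0},{"grip":10,"x":-17,"y":20,"z":1,"rx":0,"ry":0,"rz":0},{"grip":10,"x":-17,"y":20,"z":1,"rx":0,"ry":0,"rz":0},{"grip":10,"x":-17,"y":20,"z":1,"rx":0,"ry":0,"rz":0}]' 20
python3 -c "
from h import *
st();go(np.r_[pan(0,-.058),.09],-104,35)
cams.camera('scene');print(cams.landmark_of('scene','pointer_tip'))"
```

```text
clock: 9.85
ee_pos: [0.4459, -0.1438, 0.0901]
ee_rot: [-1.593, 1.088, -1.804]
contact_force: [-0.3, 1.0, -0.6]
opening: 0.0298
t 9.85 tcp [ 0.4459 -0.1438  0.0901] q [-0.063  0.153  2.006 -0.655  1.193  0.492] F [-0.27  1.01 -0.57] open 0.0298
f [-0.138 -0.559 -0.818] z [ 0.971 -0.238 -0.001]
pos [ 0.4442 -0.1465  0.09  ] xyz [ 2.4  1.8 -0.9] r [-0.001  0.004  0.002] deg 0.3 mm 3.0
[{'point': [0.6093, -0.2262, 0.0981], 'confidence': 0.57}, {'point': [0.4438, 0.3432, 0.0164], 'confidence': 0.51}]
```

```bash
python3 -m inch '[{"grip":44,"x":0,"y":0,"z":0,"rx":0,"ry":0,"rz":0},{"grip":44,"x":0,"y":0,"z":0,"rx":0,"ry":0,"rz":0},{"grip":44,"x":0,"y":0,"z":0,"rx":0,"ry":0,"rz":0},{"grip":44,"x":0,"y":-15,"z":0,"rx":0,"ry":0,"rz":0},{"grip":44,"x":0,"y":-35,"z":0,"rx":0,"ry":0,"rz":0},{"grip":44,"x":-5,"y":-55,"z":0,"rx":0,"ry":0,"rz":0},{"grip":44,"x":-40,"y":-80,"z":0,"rx":0,"ry":0,"rz":0},{"grip":44,"x":-80,"y":-107,"z":0,"rx":0,"ry":0,"rz":0},{"grip":44,"x":-120,"y":-135,"z":0,"rx":0,"ry":0,"rz":0},{"grip":44,"x":-150,"y":-160,"z":0,"rx":0,"ry":0,"rz":0},{"grip":44,"x":-150,"y":-160,"z":0,"rx":0,"ry":0,"rz":0}]' 20
python3 - <<'E'
from h import *
st()
im=cams.camera("scene");crop("scene",im,150,130,290,300,3.5,"pics/a9.png")
im=cams.camera("top");crop("top",im,280,160,440,320,3.7,"pics/a10.png")
go([.55,.31,.15],8,35)
E
```

```text
clock: 11.05
ee_pos: [0.4993, 0.0693, 0.1365]
ee_rot: [-1.588, 1.083, -1.801]
contact_force: [0.4, -0.2, 0.3]
opening: 0.0383
t 11.05 tcp [0.4993 0.0693 0.1365] q [ 0.315  0.316  1.704 -0.513  1.484  0.693] F [ 0.45 -0.24  0.3 ] open 0.0383
f [-0.132 -0.557 -0.82 ] z [ 0.972 -0.234  0.002]
pos [0.55 0.31 0.15] xyz [-196.2 -155.3   -7.1] r [ 1.119 -1.596  0.002] deg 111.7 mm 250.0
```

View pics/a9.png

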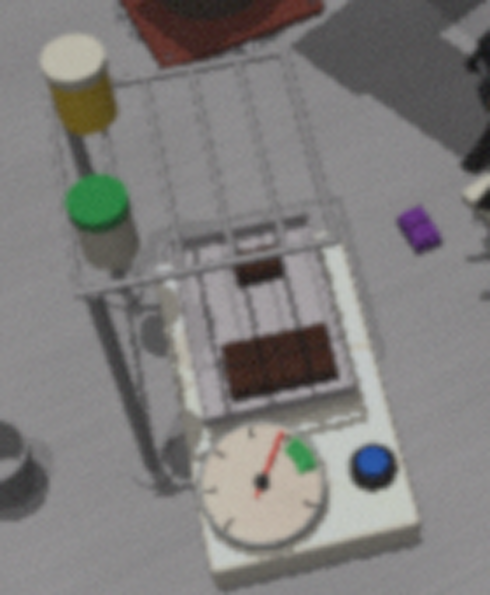

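View pics/a10.png

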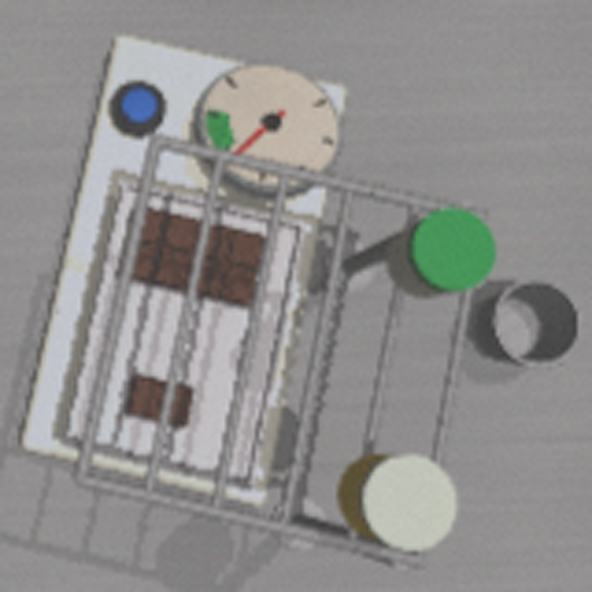

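```bash
python3 -c "
from h import *
go([.545,.31,.2],8,35)"
```

```text
pos [0.545 0.31  0.2  ] xyz [-166.5 -195.5  -11.9] r [ 1.119 -1.596  0.002] deg 111.7 mm 257.0
```

```bash
python3 -m inch '[{"grip":65,"x":-166,"y":-195,"z":-12,"rx":1.119,"ry":-1.596,"rz":0},{"grip":65,"x":-166,"y":-195,"z":-12,"rx":1.119,"ry":-1.596,"rz":0},{"grip":65,"x":-166,"y":-195,"z":-12,"rx":1.119,"ry":-1.596,"rz":0},{"grip":65,"x":-166,"y":-195,"z":-12,"rx":1.119,"ry":-1.596,"rz":0},{"grip":65,"x":-166,"y":-195,"z":-12,"rx":1.119,"ry":-1.596,"rz":0},{"grip":65,"x":-166,"y":-195,"z":-12,"rx":1.119,"ry":-1.596,"rz":0},{"grip":65,"x":-166,"y":-195,"z":-12,"rx":1.119,"ry":-1.596,"rz":0},{"grip":65,"x":-166,"y":-195,"z":-12,"rx":1.119,"ry":-1.596,"rz":0},{"grip":65,"x":-166,"y":-195,"z":-12,"rx":1.119,"ry":-1.596,"rz":0},{"grip":65,"x":-166,"y":-195,"z":-12,"rx":1.119,"ry":-1.596,"rz":0},{"grip":65,"x":-166,"y":-195,"z":-12,"rx":1.119,"ry":-1.596,"rz":0},{"grip":65,"x":-166,"y":-195,"z":-12,"rx":1.119,"ry":-1.596,"rz":0}]' 20
python3 -c "
from h import *
st();go([.555,.311,.08],8,35);go([.561,.312,.0225],8,35)"
```

```text
clock: 12.35
ee_pos: [0.5442, 0.3076, 0.1998]
ee_rot: [-1.524, -0.47, -0.489]
contact_force: [-0.2, -0.4, 0.5]
opening: 0.057
t 12.35 tcp [0.5442 0.3076 0.1998] q [ 0.561 -0.085  2.014 -0.483  0.742 -0.716] F [-0.22 -0.39  0.48] open 0.057
f [ 0.574 -0.01  -0.819] z [ 0.013  1.    -0.003]
pos [0.555 0.311 0.08 ] xyz [-60.  104.2   3.9] r [ 0.09  -0.123  0.001] deg 8.8 mm 120.0
pos [0.561  0.312  0.0225] xyz [-88.1 154.7   5.1] r [ 0.09  -0.123  0.001] deg 8.8 mm 178.0
```

```bash
python3 -m inch '[{"grip":65,"x":-22,"y":38,"z":1,"rx":0.045,"ry":-0.06,"rz":0},{"grip":65,"x":-44,"y":76,"z":3,"rx":0.09,"ry":-0.123,"rz":0},{"grip":65,"x":-60,"y":104,"z":4,"rx":0.09,"ry":-0.123,"rz":0},{"grip":65,"x":-74,"y":130,"z":5,"rx":0.09,"ry":-0.123,"rz":0},{"grip":65,"x":-82,"y":144,"z":5,"rx":0.09,"ry":-0.123,"rz":0},{"grip":65,"x":-88,"y":154.5,"z":5,"rx":0.09,"ry":-0.123,"rz":0},{"grip":65,"x":-88,"y":154.5,"z":5,"rx":0.09,"ry":-0.123,"rz":0},{"grip":65,"x":-88,"y":154.5,"z":5,"rx":0.09,"ry":-0.123,"rz":0},{"grip":65,"x":-88,"y":154.5,"z":5,"rx":0.09,"ry":-0.123,"rz":0}]' 20
python3 - <<'E'
from h import *
st();go([.561,.312,.0225],8,35)
im=cams.camera("scene");crop("scene",im,260,110,400,230,5,"pics/b1.png")
E
```

```text
clock: 13.25
ee_pos: [0.5612, 0.311, 0.0232]
ee_rot: [-1.473, -0.58, -0.372]
contact_force: [0.1, 0.3, 0.4]
opening: 0.0566
t 13.25 tcp [0.5612 0.311  0.0232] q [ 0.489  0.218  2.096 -0.694  0.314 -0.61 ] F [0.11 0.31 0.44] open 0.0566
f [ 0.569  0.079 -0.819] z [-0.138  0.99  -0.   ]
pos [0.561  0.312  0.0225] xyz [-0.4  0.5  1. ] r [ 0.001 -0.001  0.001] deg 0.1 mm 1.0
```

View pics/b1.png

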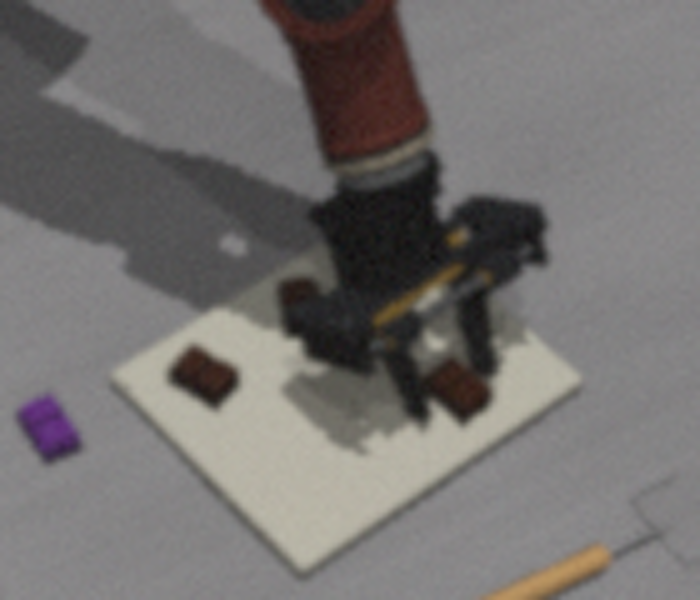

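```bash
python3 -m inch '[{"grip":10,"x":0,"y":0,"z":0,"rx":0,"ry":0,"rz":0},{"grip":10,"x":0,"y":0,"z":0,"rx":0,"ry":0,"rz":0},{"grip":10,"x":0,"y":0,"z":0,"rx":0,"ry":0,"rz":0},{"grip":10,"x":0,"y":0,"z":0,"rx":0,"ry":0,"rz":0},{"grip":10,"x":0,"y":0,"z":0,"rx":0,"ry":0,"rz":0},{"grip":10,"x":12,"y":-18,"z":0,"rx":0,"ry":0,"rz":0},{"grip":10,"x":35,"y":-50,"z":0,"rx":0,"ry":0,"rz":0},{"grip":10,"x":60,"y":-90,"z":0,"rx":0,"ry":0,"rz":0},{"grip":10,"x":85,"y":-130,"z":0,"rx":0,"ry":0,"rz":0},{"grip":10,"x":85,"y":-130,"z":0,"rx":0,"ry":0,"rz":0}]' 20
python3 - <<'E'
from h import *
st();go(np.r_[pan(-.24,-.03),.25],-104,35)
im=cams.camera("scene");crop("scene",im,260,110,400,230,5,"pics/b2.png")
E
```

```text
clock: 14.3
ee_pos: [0.5602, 0.3132, 0.1889]
ee_rot: [-1.464, -0.59, -0.382]
contact_force: [1.4, 0.1, 1.2]
opening: 0.0294
t 14.3 tcp [0.5602 0.3132 0.1889] q [ 0.494 -0.085  2.041 -0.352  0.617 -0.986] F [1.37 0.14 1.16] open 0.0294
f [ 0.58   0.086 -0.81 ] z [-0.139  0.99   0.005]
pos [0.5295 0.0796 0.25  ] xyz [ -14.5  -87.3 -226.8] r [-1.136  1.591  0.005] deg 112.0 mm 243.0
```

View pics/b2.png

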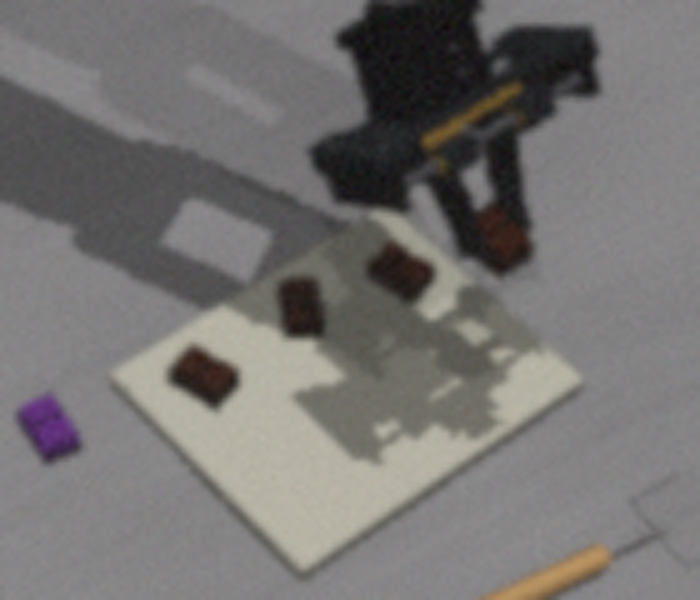

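```bash
python3 -m inch '[{"grip":10,"x":-15,"y":-87,"z":-227,"rx":-1.136,"ry":1.591,"rz":0},{"grip":10,"x":-15,"y":-87,"z":-227,"rx":-1.136,"ry":1.591,"rz":0},{"grip":10,"x":-15,"y":-87,"z":-227,"rx":-1.136,"ry":1.591,"rz":0},{"grip":10,"x":-15,"y":-87,"z":-227,"rx":-1.136,"ry":1.591,"rz":0},{"grip":10,"x":-15,"y":-87,"z":-227,"rx":-1.136,"ry":1.591,"rz":0},{"grip":10,"x":-15,"y":-87,"z":-227,"rx":-1.136,"ry":1.591,"rz":0},{"grip":10,"x":-15,"y":-87,"z":-227,"rx":-1.136,"ry":1.591,"rz":0},{"grip":10,"x":-15,"y":-87,"z":-227,"rx":-1.136,"ry":1.591,"rz":0},{"grip":10,"x":-15,"y":-87,"z":-227,"rx":-1.136,"ry":1.591,"rz":0},{"grip":10,"x":-15,"y":-87,"z":-227,"rx":-1.136,"ry":1.591,"rz":0},{"grip":10,"x":-15,"y":-87,"z":-227,"rx":-1.136,"ry":1.591,"rz":0},{"grip":10,"x":-15,"y":-87,"z":-227,"rx":-1.136,"ry":1.591,"rz":0}]' 20
python3 - <<'E'
from h import *
o=st();
im=cams.camera("top");crop("top",im,200,160,430,340,3.2,"pics/b3.png")
for p in [(-.15,-.014,.125),(-.06,-.014,.12),(-.025,-.014,.115),(-.025,-.014,.09)]: go(np.r_[pan(*p[:2]),p[2]],-104,35)
E
```

```text
clock: 15.55
ee_pos: [0.527, 0.0787, 0.2438]
ee_rot: [-1.634, 0.945, -1.71]
contact_force: [0.2, -0.0, -0.8]
opening: 0.0297
t 15.55 tcp [0.527  0.0787 0.2438] q [ 0.339  0.224  1.603 -0.552  1.604  0.498] F [ 0.21 -0.01 -0.82] open 0.0297
f [-0.059 -0.577 -0.815] z [ 0.995 -0.096 -0.004]
pos [ 0.5232 -0.0116  0.125 ] xyz [  4.3 148.5   4.8] r [-0.078  0.116  0.008] deg 8.0 mm 149.0
pos [ 0.5014 -0.0989  0.12  ] xyz [ 74.  204.2  -7.8] r [-0.078  0.116  0.008] deg 8.0 mm 217.0
pos [ 0.493  -0.1329  0.115 ] xyz [ 99.3 228.4 -12.6] r [-0.078  0.116  0.008] deg 8.0 mm 249.0
pos [ 0.493  -0.1329  0.09  ] xyz [ 84.8 248.8 -12.6] r [-0.078  0.116  0.008] deg 8.0 mm 263.0
```

View pics/b3.png

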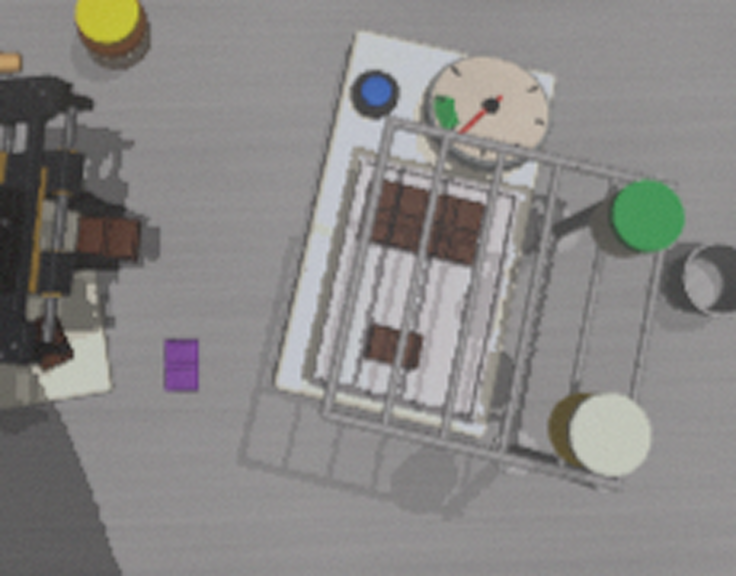

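```bash
python3 -m inch '[{"grip":10,"x":0,"y":45,"z":1,"rx":-0.03,"ry":0.04,"rz":0},{"grip":10,"x":2,"y":93,"z":2,"rx":-0.06,"ry":0.09,"rz":0.01},{"grip":10,"x":4,"y":140,"z":5,"rx":-0.078,"ry":0.116,"rz":0.01},{"grip":10,"x":4,"y":149,"z":5,"rx":-0.078,"ry":0.116,"rz":0.01},{"grip":10,"x":40,"y":177,"z":-2,"rx":-0.078,"ry":0.116,"rz":0.01},{"grip":10,"x":74,"y":204,"z":-8,"rx":-0.078,"ry":0.116,"rz":0.01},{"grip":10,"x":99,"y":228,"z":-13,"rx":-0.078,"ry":0.116,"rz":0.01},{"grip":10,"x":99,"y":228,"z":-13,"rx":-0.078,"ry":0.116,"rz":0.01},{"grip":10,"x":99,"y":228,"z":-13,"rx":-0.078,"ry":0.116,"rz":0.01}]' 20
python3 - <<'E'
from h import *
o=st();
im=cams.camera("top");crop("top",im,240,160,420,320,4,"pics/b4.png")
go(np.r_[pan(-.025,-.014),.0885],-104,35)
E
```

```text
clock: 16.5
ee_pos: [0.4923, -0.1323, 0.1152]
ee_rot: [-1.587, 1.093, -1.803]
contact_force: [-0.6, 0.8, -1.1]
opening: 0.0299
t 16.5 tcp [ 0.4923 -0.1323  0.1152] q [-0.039  0.214  1.876 -0.628  1.26   0.466] F [-0.55  0.84 -1.12] open 0.0299
f [-0.138 -0.555 -0.821] z [ 0.97  -0.242 -0.   ]
pos [ 0.493  -0.1329  0.0885] xyz [-14.5  22.7   0.4] r [-0.001  0.001 -0.003] deg 0.2 mm 27.0
```

View pics/b4.png

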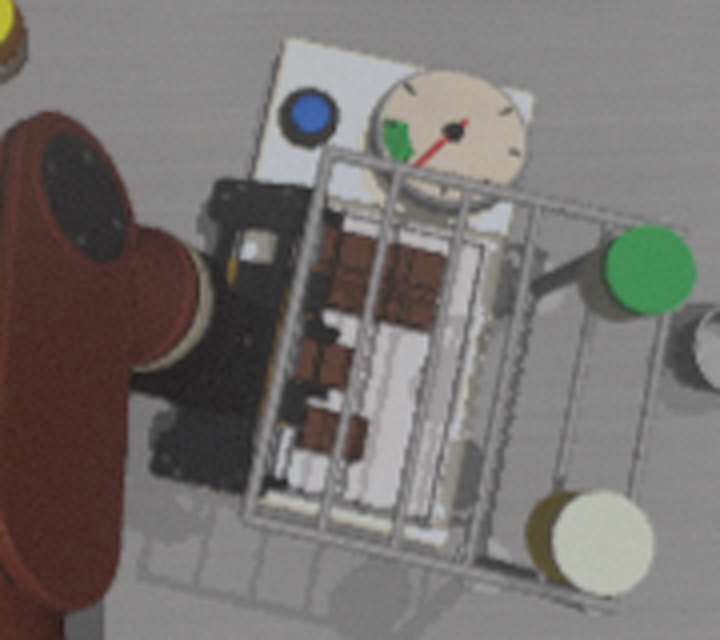

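```bash
python3 -m inch '[{"grip":10,"x":-6,"y":9,"z":3,"rx":0,"ry":0,"rz":0},{"grip":10,"x":-12,"y":18,"z":3,"rx":0,"ry":0,"rz":0},{"grip":10,"x":-15,"y":22.5,"z":3,"rx":0,"ry":0,"rz":0},{"grip":10,"x":-15,"y":22.5,"z":3,"rx":0,"ry":0,"rz":0},{"grip":10,"x":-15,"y":22.5,"z":3,"rx":0,"ry":0,"rz":0}]' 20
python3 -c "
from h import *
st()"
```

```text
clock: 17.05
ee_pos: [0.4954, -0.1327, 0.0878]
ee_rot: [-1.588, 1.092, -1.802]
contact_force: [-0.7, 0.1, 0.4]
opening: 0.0302
t 17.05 tcp [ 0.4954 -0.1327  0.0878] q [-0.039  0.263  1.877 -0.639  1.219  0.497] F [-0.72  0.11  0.4 ] open 0.0302
f [-0.138 -0.555 -0.82 ] z [ 0.971 -0.24  -0.001]
```

```bash
python3 -m inch '[{"grip":42,"x":0,"y":0,"z":0,"rx":0,"ry":0,"rz":0},{"grip":42,"x":0,"y":0,"z":0,"rx":0,"ry":0,"rz":0},{"grip":42,"x":0,"y":0,"z":0,"rx":0,"ry":0,"rz":0},{"grip":42,"x":0,"y":-15,"z":0,"rx":0,"ry":0,"rz":0},{"grip":42,"x":0,"y":-35,"z":0,"rx":0,"ry":0,"rz":0},{"grip":42,"x":-5,"y":-55,"z":0,"rx":0,"ry":0,"rz":0},{"grip":42,"x":-40,"y":-80,"z":0,"rx":0,"ry":0,"rz":0},{"grip":42,"x":-80,"y":-107,"z":0,"rx":0,"ry":0,"rz":0},{"grip":42,"x":-115,"y":-135,"z":0,"rx":0,"ry":0,"rz":0},{"grip":42,"x":-140,"y":-160,"z":0,"rx":0,"ry":0,"rz":0},{"grip":42,"x":-140,"y":-160,"z":0,"rx":0,"ry":0,"rz":0},{"grip":42,"x":-140,"y":-160,"z":0,"rx":0,"ry":0,"rz":0}]' 20
python3 - <<'E'
from h import *
st()
im=cams.camera("scene");crop("scene",im,150,130,290,300,3.5,"pics/b5.png")
im=cams.camera("top");crop("top",im,280,160,440,320,3.7,"pics/b6.png")
print([(d["point"],d["confidence"]) for n in("top","scene") for d in cams.landmark_of(n,"log_button_top")])
E
```

```text
clock: 18.25
ee_pos: [0.5455, 0.0687, 0.14]
ee_rot: [-1.587, 1.089, -1.801]
contact_force: [-0.5, -0.5, 0.3]
opening: 0.0367
t 18.25 tcp [0.5455 0.0687 0.14  ] q [ 0.29   0.402  1.583 -0.517  1.505  0.658] F [-0.46 -0.54  0.3 ] open 0.0367
f [-0.136 -0.555 -0.821] z [ 0.971 -0.238  0.   ]
[([0.6749, -0.1379, 0.0649], 0.65), ([0.4593, 0.1622, 0.0122], 0.58), ([0.6766, -0.1352, 0.0701], 0.46)]
```

View pics/b5.png

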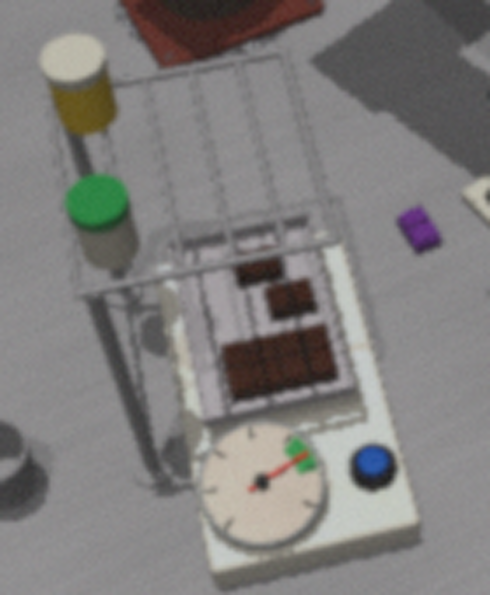

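View pics/b6.png

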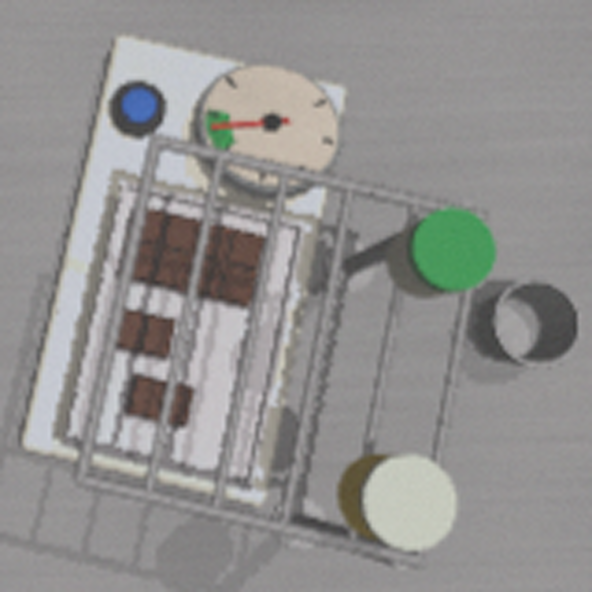

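```bash
python3 -c "
from h import *
go([.6735,-.144,.11],-104,35);go([.6735,-.144,.082],-104,35)"
```

```text
pos [ 0.6735 -0.144   0.11  ] xyz [125.4 122.8 175.9] r [ 0.001  0.001 -0.002] deg 0.1 mm 249.0
pos [ 0.6735 -0.144   0.082 ] xyz [109.4 145.8 176. ] r [ 0.001  0.001 -0.002] deg 0.1 mm 253.0
```

```bash
python3 -m inch '[{"grip":0,"x":25,"y":25,"z":35,"rx":0,"ry":0,"rz":0},{"grip":0,"x":50,"y":49,"z":70,"rx":0,"ry":0,"rz":0},{"grip":0,"x":75,"y":74,"z":105,"rx":0,"ry":0,"rz":0},{"grip":0,"x":100,"y":98,"z":140,"rx":0,"ry":0,"rz":0},{"grip":0,"x":125,"y":123,"z":176,"rx":0,"ry":0,"rz":0},{"grip":0,"x":125,"y":123,"z":176,"rx":0,"ry":0,"rz":0},{"grip":0,"x":109,"y":146,"z":176,"rx":0,"ry":0,"rz":0},{"grip":0,"x":109,"y":146,"z":176,"rx":0,"ry":0,"rz":0}]' 10
python3 - <<'E'
from h import *
st()
for z in (.074,.068,.065):go([.6735,-.144,z],-104,35)
im=cams.camera("scene");crop("scene",im,150,130,310,300,3.5,"pics/d1.png")
im=cams.camera("top");crop("top",im,260,130,420,290,3.7,"pics/d2.png")
E
```

```text
clock: 19.25
ee_pos: [0.67, -0.1448, 0.0773]
ee_rot: [-1.594, 1.1, -1.799]
contact_force: [-1.2, 0.4, -1.6]
opening: 0.0004
t 19.25 tcp [ 0.67   -0.1448  0.0773] q [-0.047  0.639  1.377 -0.615  1.324  0.413] F [-1.21  0.38 -1.56] open 0.0004
f [-0.146 -0.553 -0.82 ] z [ 0.97  -0.244 -0.008]
pos [ 0.6735 -0.144   0.074 ] xyz [-3.2  1.8  3.2] r [ 0.008  0.003 -0.002] deg 0.5 mm 5.0
pos [ 0.6735 -0.144   0.068 ] xyz [-6.6  6.7  3.2] r [ 0.008  0.003 -0.002] deg 0.5 mm 10.0
pos [ 0.6735 -0.144   0.065 ] xyz [-8.4  9.2  3.3] r [ 0.008  0.003 -0.002] deg 0.5 mm 13.0
```

View pics/d1.png

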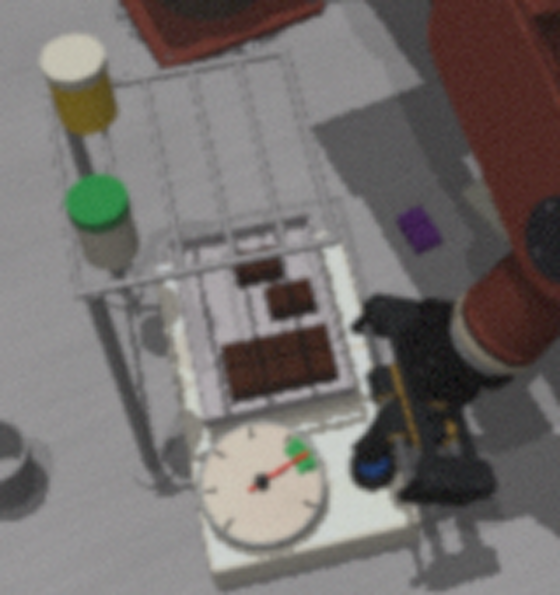

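View pics/d2.png

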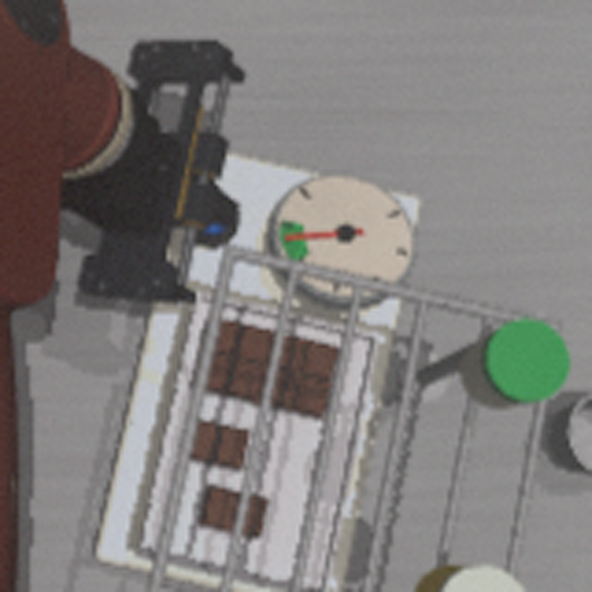

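```bash
python3 -m inch '[{"grip":0,"x":-1,"y":0,"z":2,"rx":0,"ry":0,"rz":0},{"grip":0,"x":-3,"y":2,"z":2,"rx":0,"ry":0,"rz":0},{"grip":0,"x":-5,"y":4,"z":2,"rx":0,"ry":0,"rz":0},{"grip":0,"x":-5,"y":4,"z":2,"rx":0,"ry":0,"rz":0}]' 10
python3 -c "
from h import *
st()
for z in (.069,.066,.063):go([.673,-.144,z],-104,35)"
```

```text
clock: 19.75
ee_pos: [0.6744, -0.1425, 0.0746]
ee_rot: [-1.592, 1.095, -1.801]
contact_force: [-0.1, -0.4, -0.8]
opening: 0.0007
t 19.75 tcp [ 0.6744 -0.1425  0.0746] q [-0.043  0.649  1.368 -0.617  1.321  0.417] F [-0.09 -0.44 -0.83] open 0.0007
f [-0.142 -0.555 -0.82 ] z [ 0.97  -0.242 -0.004]
pos [ 0.673 -0.144  0.069] xyz [-1.7  5.6 -1. ] r [ 0.003  0.003 -0.001] deg 0.3 mm 6.0
pos [ 0.673 -0.144  0.066] xyz [-3.4  8.1 -0.9] r [ 0.003  0.003 -0.001] deg 0.3 mm 9.0
pos [ 0.673 -0.144  0.063] xyz [-5.1 10.5 -0.9] r [ 0.003  0.003 -0.001] deg 0.3 mm 12.0
```

```bash
python3 -m inch '[{"grip":0,"x":-1,"y":3,"z":-0.5,"rx":0,"ry":0,"rz":0},{"grip":0,"x":-2,"y":5.5,"z":-1,"rx":0,"ry":0,"rz":0},{"grip":0,"x":-2.5,"y":7,"z":-1,"rx":0,"ry":0,"rz":0},{"grip":0,"x":-2.5,"y":7,"z":-1,"rx":0,"ry":0,"rz":0}]' 10
python3 -c "
from h import *
st()
for z in (.066,.064,.062,.060):go([.673,-.144,z],-104,35)"
```

```text
clock: 20.15
ee_pos: [0.6735, -0.1439, 0.0679]
ee_rot: [-1.59, 1.094, -1.802]
contact_force: [0.2, 2.3, 3.7]
opening: 0.0011
t 20.15 tcp [ 0.6735 -0.1439  0.0679] q [-0.045  0.654  1.374 -0.619  1.31   0.423] F [0.17 2.33 3.71] open 0.0011
f [-0.141 -0.555 -0.82 ] z [ 0.97  -0.241 -0.003]
pos [ 0.673 -0.144  0.066] xyz [-0.9  1.7 -0.5] r [ 0.002  0.002 -0.001] deg 0.2 mm 2.0
pos [ 0.673 -0.144  0.064] xyz [-2.1  3.3 -0.5] r [ 0.002  0.002 -0.001] deg 0.2 mm 4.0
pos [ 0.673 -0.144  0.062] xyz [-3.2  5.  -0.5] r [ 0.002  0.002 -0.001] deg 0.2 mm 6.0
pos [ 0.673 -0.144  0.06 ] xyz [-4.4  6.6 -0.5] r [ 0.002  0.002 -0.001] deg 0.2 mm 8.0
```

```bash
python3 -m inch '[{"grip":0,"x":-1,"y":1.5,"z":0,"rx":0,"ry":0,"rz":0},{"grip":0,"x":-2,"y":3,"z":0,"rx":0,"ry":0,"rz":0},{"grip":0,"x":-2,"y":3,"z":0,"rx":0,"ry":0,"rz":0}]' 10
python3 -c "
from h import *
st()"
```

```text
clock: 20.45
ee_pos: [0.6738, -0.1439, 0.0663]
ee_rot: [-1.59, 1.093, -1.803]
contact_force: [-3.0, 5.2, 11.8]
opening: 0.0003
t 20.45 tcp [ 0.6738 -0.1439  0.0663] q [-0.044  0.657  1.373 -0.621  1.308  0.426] F [-3.01  5.23 11.8 ] open 0.0003
f [-0.14  -0.556 -0.819] z [ 0.97  -0.242 -0.002]
```

```bash
python3 -m inch '[{"grip":0,"x":-1,"y":1.5,"z":0,"rx":0,"ry":0,"rz":0},{"grip":0,"x":-1,"y":1.5,"z":0,"rx":0,"ry":0,"rz":0}]' 10
python3 - <<'E'
from h import *
st()
im=cams.camera("scene");crop("scene",im,200,230,290,300,7,"pics/d3.png")
im=cams.camera("top");crop("top",im,290,160,380,230,7,"pics/d4.png")
E
```

```text
clock: 20.65
ee_pos: [0.6739, -0.144, 0.0663]
ee_rot: [-1.591, 1.093, -1.805]
contact_force: [-2.4, 4.4, 10.7]
opening: 0.0004
t 20.65 tcp [ 0.6739 -0.144   0.0663] q [-0.044  0.658  1.373 -0.622  1.309  0.427] F [-2.37  4.43 10.73] open 0.0004
f [-0.141 -0.557 -0.819] z [ 0.97  -0.242 -0.002]
```

View pics/d3.png

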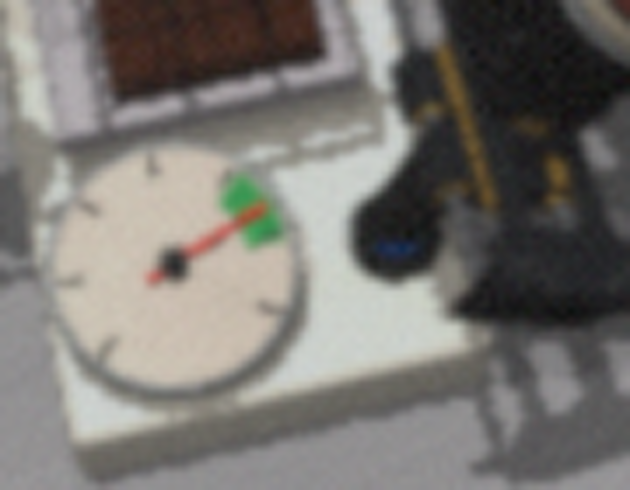

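View pics/d4.png

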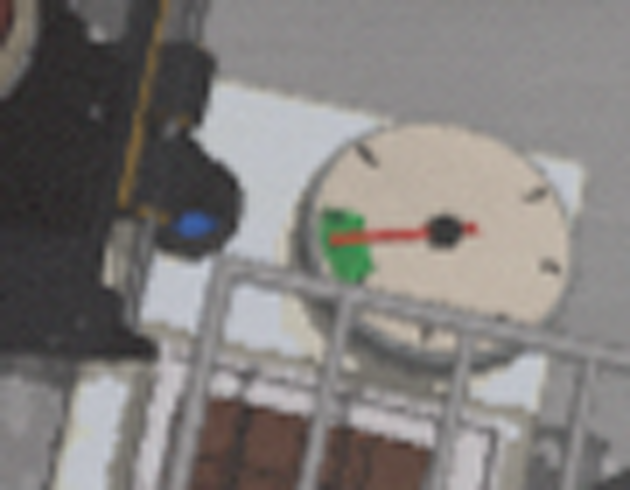

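```bash
python3 -m inch '[{"grip":0,"x":5,"y":-7,"z":0,"rx":0,"ry":0,"rz":0},{"grip":0,"x":20,"y":-28,"z":0,"rx":0,"ry":0,"rz":0},{"grip":0,"x":20,"y":-60,"z":0,"rx":0,"ry":0,"rz":0},{"grip":0,"x":0,"y":-100,"z":0,"rx":0,"ry":0,"rz":0},{"grip":0,"x":-30,"y":-140,"z":-20,"rx":0,"ry":0,"rz":0},{"grip":0,"x":-60,"y":-170,"z":-40,"rx":0,"ry":0,"rz":0},{"grip":0,"x":-90,"y":-200,"z":-60,"rx":0,"ry":0,"rz":0},{"grip":0,"x":-90,"y":-200,"z":-60,"rx":0,"ry":0,"rz":0},{"grip":0,"x":-90,"y":-200,"z":-60,"rx":0,"ry":0,"rz":0},{"grip":0,"x":-90,"y":-200,"z":-60,"rx":0,"ry":0,"rz":0}]' 10
python3 - <<'E'
from h import *
st()
im=cams.camera("scene");cv2.imwrite("pics/e0.png",im[:,:,::-1]);crop("scene",im,150,160,290,300,4,"pics/e1.png")
im=cams.camera("top");crop("top",im,100,140,440,340,2.3,"pics/e2.png")
E
```

```text
clock: 21.75
ee_pos: [0.6612, 0.0523, 0.1777]
ee_rot: [-1.593, 1.094, -1.805]
contact_force: [-0.3, 0.2, 0.6]
opening: 0.0002
t 21.75 tcp [0.6612 0.0523 0.1777] q [ 0.225  0.597  1.238 -0.537  1.611  0.532] F [-0.29  0.21  0.61] open 0.0002
f [-0.142 -0.557 -0.818] z [ 0.97  -0.243 -0.003]
```

View pics/e1.png

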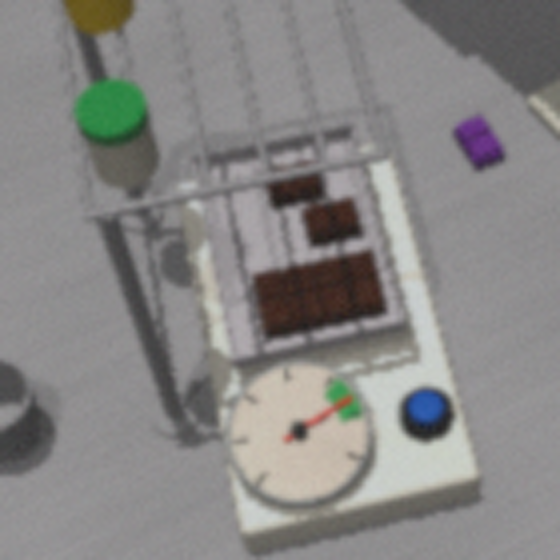

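View pics/e2.png

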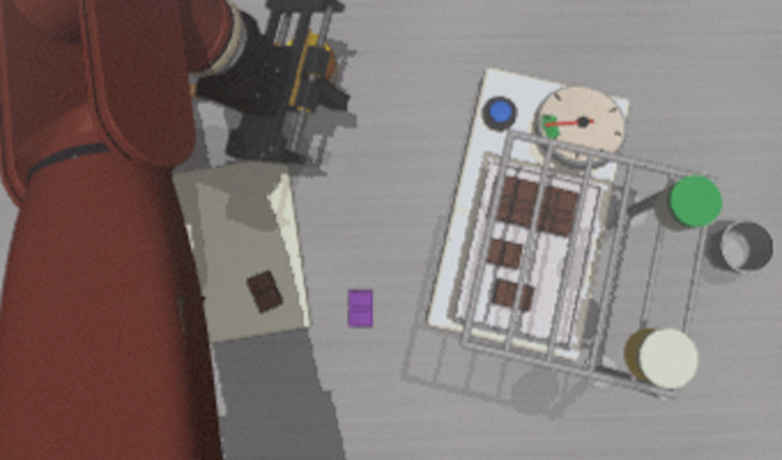

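```bash
python3 -c "
from h import *
print(robot.hand_in());st()"
```

```text
the job is handed in; nothing more can be done
None
the job is handed in; nothing more can be done
```

I added two dark blocks to the pan, the red pointer came to rest near the middle of the green band, and I then pressed and released the blue log button. The job is handed in; it gave no verdict.

- **Blocks:** they came from the board at about (0.56, 0.19) and (0.56, 0.31) m. I gripped them with the tool leaning 35° and placed them on the near half of the pan, in under the shelf. The slab stayed on the pan and I left the purple look-alike alone.
- **Pointer:** from the pictures it read about 2.1 rad with the slab alone, 2.8 rad after the first block, and roughly 3.4 rad after the second. These are readings by eye.
- **Button:** the force stopped following the spring and rose to about 11 N when the button had travelled about 6 mm. I took that as fully down; its travel cannot be read directly.
- **Last checks:** in the final pictures the pointer was in the band and the button was up. The slab and both blocks were on the pan, and the jars on the shelf and the cup were undisturbed. The gripper was clear of everything, with about 0.7 N on the sensor, which is its noise level.
- **Not checked at the end:** the arm hid part of the board in the last top picture. I last saw all three spare blocks together after lifting the second one, and I did not look at the jar or spatula again. The arm's path stayed clear of them.

No check failed. On the first grasp the arm was still 6 mm too high when the fingers began to close, so I opened them again, finished the descent and then gripped.

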